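# Slide the clip carrier home under the leaf spring of the jig

## Robot

A 6-joint arm with a two-finger parallel gripper is mounted at the origin on a cart in front of the work surface, level with it; the furniture and walls round the work are solid. World frame = base frame: x ahead of the robot, y to its left, z up, the work surface at z = 0. Lengths are in m, angles in degrees, forces in N, time in s.
With the tool pointing down it reaches from about 0.35 to 0.875 m from the base axis. Payload 4.2 kg.
Tool frame: the origin (TCP) lies between the finger pads; the fingertips stand 17 mm ahead of it and the grasp point (between the pads) lies 2 mm behind it; z points along the fingers, y is the line along which they close (so a half turn about z gives the same grasp; the last joint's range is limited). The gripper opens to 87 mm and grips with 3 to 60 N. Pads are 19 mm wide; open, the fingers measure 117 mm over their backs; the gripper's body (75 mm by 190 mm) begins 51 mm behind the grasp point.
Start: joints at [-54.912, 22.042, 0.453, 0, -68.411, -14.817], TCP at [0.217, -0.586, 0.24] pointing down, gripper open.
Joint ranges: [-179.83, 179.83], [-69.29, 118.12], [-61.27, 80.66], [-181.25, 117.63], [-171.15, -9.14], [-177.46, 177.46]. Speed limits (degrees/s): [159.86, 159.86, 180, 180, 180, 180].

## Interface

Orientations are given as a 3x3 rotation matrix whose columns are the frame's x, y, z axes.
In Python, from station import sense, capture, r, masks_of gives the robot as it stands.
- The arm moves only by the tool apply_moves, never from a script. Its argument "steps" is a list that holds one entry, the list of rows, each a list of 7 numbers: the opening, from 0 (shut) to 1 (fully open), then the shift along the tool's x, y, z in mm, then the turn, a rotation vector about the tool's x, y, z in rad. A call has 1 to 12 rows; each row shifts and turns the commanded pose from where the row before left it, along the tool's axes as they then stand; what a row does not reach is not made up. A row lasts 1/8 s, in which the tool goes at most 62.5 mm and 10.7 degrees, less where a joint would pass 70% of its speed; a pose out of reach is approached as far as the arm can. A call with a gripper value outside its range is refused whole. The fingers move at their own pace and stop on an object; the grip force is fixed at half the most. Time passes only in rows, so rows that do not move let the fingers close. It gives the time, the measured TCP pose, the force and the opening at its end, in the units of the state.
- sense(): the state, without advancing time (a new reading comes with each control period).
- capture(name): name is "scene" or "top"; returns a dict with "color" (420x560x3 uint8, red, green, blue), "vfov" (degrees; the focal length in pixels is half the picture's height over the tangent of half this angle, whatever the lens; pixels are square), "cx", "cy" (the principal point, pixels), "T" (4x4, takes a point from camera to world coordinates). Camera axes: x right, y down, z forward; pixel columns grow to the right and rows downward; lengths in m; the calibration is good to about 2 mm. A picture is of the moment at which its call begins. There is no depth.
- r.finish_job(): hands the job in, once; it reports no verdict.
Trained networks look in a picture, given as the dict that the camera call returned (one of the last four; its "shot" number tells which), for a name from the list of things; names that differ only in an ending like _2 or _b are one class to them, and where a whole thing is asked for, a point or a joint stands for the part that bears it (a point fixed in the world has none). Each returns a list of dicts, best first, with "confidence" (0 to 1); they miss things now and then, are a little off and sometimes report something else, mostly with a low value. They report only what shows in the picture. A call takes as long as a camera call.
- masks_of(picture, thing): "pixels" (420x560 bool, what is visible of it) and "box" ([left, top, width, height] in pixels, round what is visible of it).
The state is a dict: "time_s": time; "joints": joint angles; "joint_velocities": joint speeds; "effort": joint torques, N m; "tcp_pos": TCP position; "ee_rot": TCP orientation; "wrist_force": force on the tool from outside, world axes, zero at the start; "moment": the same for the moment, N m; "gripper_width": opening from 0.0 (shut) to 1.0 (fully open).
Only numpy, scipy, OpenCV 4.12 (cv2) and the standard library are available. Lean on these libraries where they do the work, as an engineer would, in place of code of your own. Each camera call takes 0.05 s, during which the arm holds its last target. There are 200 camera calls.

## Task

On the slide jig, use the fingertips to press the blue clip carrier down hard against its sprung lifter and, keeping it pressed down, push it forward under the yellow gate and the leaf spring until its nose is fully home against the end block and the brass lifter bar springs up behind it. Do not lift the carrier out of its track, leave it lying flat when you let go, and do not disturb the other things on the bench.

Things in the scene. Friction and masses are not known exactly. Their poses are not given: they have to be found in the camera images.
- jig: slide jig fixed to the bench: base plate 262 x 82 x 8 mm (x -165 to +97) with a straight track along x. Origin at bench level below the middle of the yellow gate's front face; +x is the push direction, z up. Track floor (two smooth steel rails, friction about 0.2) 14 mm above the bench; grey side guides, inner faces at y = +-21.5, outer +-31 mm, top 25 mm above the bench
- gate (a point): middle of the lower front edge of the jig's yellow gate bar, 30.5 mm above the bench; the bar is 62 mm wide, 10 mm deep in x, its top 42 mm above the bench. Axes as the jig's
- stop (a point): foot of the end block's face that stops the carrier's nose, at x = 66 mm of the jig, on the track floor (14 mm above the bench); the block's top with the spring clamp is about 43 mm above the bench. Axes as the jig's
- carrier: blue plastic clip carrier, 125 x 39 x 14 mm, about 0.16 kg, loose in the track; origin at the centre of its underside, x towards its nose. It starts 15 to 30 mm short of the gate on the sprung lifter, top face 35 mm above the bench: 4.5 mm too high for the gate. Pressed fully down onto the floor rails its top face is at 28 mm. Two clips are fixed flush in its nose half
- rib (a point): foot of the rear face of the carrier's cross rib, on the top face (x = -14, y = 0, z = 14 mm of the carrier; axes as the carrier's). The rib, 6 mm thick in x, 36 mm wide and 7.5 mm high above the top face, can be pushed forward by its rear face; with the carrier home, its front face stands 4 mm before the gate bar
- pad (a point): middle of the carrier's thumb pad, on the top face (x = -38, y = 0, z = 14 mm of the carrier; axes as the carrier's). The flat pad, 48 x 39 mm, lies behind the rib (x = -62 to -14 mm); press here. It must be kept down, with about 8 to 15 N, until the tail has passed the lifter, or the tail rises
- nose (a point): foremost point of the carrier on its underside (x = +62.5 mm, y = 0, z = 0 in the carrier's frame); it stands at x = 66 mm of the jig when home against the end block; axes as the carrier's
- lifter (a joint): how far the brass lifter bar is pressed down, m: 0 = fully up (top 21 mm above the bench), 0.007 = level with the track floor, 0.009 at most. The bar, 72 x 16 mm, lies in the middle of the track, x = -135 to -63 mm of the jig. Spring: about 3 N to start, 6.5 N at floor level. It springs up behind the carrier once that is home
- leaf (a joint): angle of the steel leaf spring, rad: 0 = relaxed, 0.05 to 0.1 with the carrier under it. 22 mm wide, clamped on the end block, it reaches back towards the gate, bows down to 25 mm above the bench at x = 32 mm of the jig, tip turned up as a lead-in; presses on the carrier with about 6 N
- test_weight: bystander: brass weight, 32 mm across, 40 mm high, origin at the centre of its underside; beside the jig
- white_clip: bystander: white moulded clip, 18 x 37 x 12 mm, origin at the centre of its underside; beside the jig
- driver: bystander: screwdriver with orange handle, 182 mm long (its y), 27 mm high, origin at the centre of its underside
- cutters: bystander: side cutters with red grips, 141 mm long (its y), 12 mm high, origin at the centre of its underside
- marker: bystander: grey marker with black cap, 126 mm long (its y), 16 mm high, origin at the centre of its underside
- tape: bystander: roll of packing tape lying flat, 100 mm across, 48 mm high, origin at the centre of its underside
- gauge: bystander: pin gauge, 128 mm long (its y), 25 mm high, origin at the centre of its underside

How it is judged (in metres and radians):
On the way:
1. the carrier is held pressed down by the fingers on the sunken lifter while its nose is under the gate on its way in (x of nose in the frame of jig between 0.005 and 0.058 m and value of joint lifter above 0.0045 m and contact force between the fingers and carrier above 2 N), for 0.05 s.
At the end, for the whole second after the job is handed in: the carrier lies at rest flat on the track floor (within 2 mm and 0.04 rad) under the leaf spring, its nose within 3.5 mm of the end block, and the lifter bar has sprung up behind it (within 1.5 mm of fully up) (x of nose in the frame of jig between 0.0625 and 0.0685 m and z of pad in the frame of jig between 0.026 and 0.0305 m and angle between carrier's own z axis and vertical below 0.04 rad and value of joint lifter below 0.0015 m and value of joint leaf above 0.02 rad and linear speed of carrier below 0.01 m/s); the robot touches nothing.
It fails at once if the carrier is lifted (more than 15 mm above its starting height at the pad or nose) or tipped out of its track (z of pad in the frame of jig above 0.05 m or z of nose in the frame of jig above 0.036 m or angle between carrier's own z axis and vertical above 0.3 rad).
It fails at once if another thing on the bench is moved by more than 15 mm (distance of any of test_weight, white_clip, driver, cutters, marker, tape, gauge from where it was at the start of the episode above 0.015 m).
It also fails if it takes over 32 s, if anything falls off the work surface, if the arm or the gripper's body presses on something with over 40 N, if the wrist force passes 120 N, or if a joint passes its speed limit or range.

## Working session

There is one attempt and no reset: what is moved stays moved. The work goes in short steps, Python scripts to look and compute and a tool call to move; the robot and the scene stay as the last step left them, time stands still between calls to the robot, and variables do not carry over. Pictures are saved under pics/ and viewed, on a budget of 10 in all, crops included, one or two more only if the job needs it, and the job is handed in when it is done.

Besides the shell and the picture viewer there is one more tool, called after ">>>" by a JSON object that holds its "method" and its "body", one argument or row to a line. apply_moves: Moves the arm, as the interface text tells. Its arguments: {"type":"object","properties":{"steps":{"type":"array","items":{"type":"array","items":{"type":"array","items":{"type":"number"}}}}},"required":["steps"]}

```bash
mkdir -p pics; cat > h.py <<'E'
from station import sense, capture, r, masks_of
import numpy as np, cv2
def K(p):
    f=p["color"].shape[0]/2/np.tan(np.radians(p["vfov"])/2); return f
def pix2w(p,u,v,z):
    f=K(p); d=np.array([(u-p["cx"])/f,(v-p["cy"])/f,1.]); T=np.array(p["T"]); d=T[:3,:3]@d; o=T[:3,3]
    return o+d*(z-o[2])/d[2]
def w2pix(p,X):
    T=np.array(p["T"]); c=T[:3,:3].T@(np.asarray(X)-T[:3,3]); f=K(p); return np.array([p["cx"]+f*c[0]/c[2],p["cy"]+f*c[1]/c[2]])
def save(p,n): cv2.imwrite("pics/"+n,p["color"][:,:,::-1])
E
python3 - <<'E'
from h import *
s=sense(); print({k:np.round(v,3).tolist() for k,v in s.items()})
for n in("scene","top"):
    p=capture(n); save(p,n+"0.png"); print(n,np.round(p["T"],3).tolist(),p["vfov"],p["cx"],p["cy"])
    for t in("jig","carrier","lifter","leaf"):
        for m in masks_of(p,t)[:2]: print(t,round(m["confidence"],2),m["box"])
E
```

```text
{'time_s': 0.0, 'joints': [-54.912, 22.091, 0.38, -0.029, -68.413, -14.817], 'joint_velocities': [0.009, 0.043, 0.063, 0.023, 0.05, 0.08], 'effort': [-0.0, -39.067, 18.74, 4.22, 0.011, -0.0], 'tcp_pos': [0.216, -0.586, 0.238], 'ee_rot': [[-0.938, -0.346, -0.001], [-0.346, 0.938, 0.002], [0.0, 0.002, -1.0]], 'wrist_force': [0.049, -0.157, 0.141], 'moment': [-0.042, -0.032, -0.034], 'gripper_width': 1.002}
scene [[-0.541, -0.616, 0.573, 0.091], [-0.841, 0.409, -0.354, 0.535], [-0.017, -0.673, -0.739, 0.687], [0.0, 0.0, 0.0, 1.0]] 55.484900709783915 280.1824080597233 214.7073464231097
jig 0.73 [301.6, 167.0, 116.3, 65.2]
carrier 0.78 [348.5, 183.4, 58.2, 36.1]
carrier 0.43 [252.7, 267.1, 81.9, 43.8]
leaf 0.64 [316.0, 170.4, 23.6, 18.0]
leaf 0.41 [300.8, 168.0, 118.4, 64.9]
top [[0.016, -0.98, 0.2, 0.35], [-1.0, -0.016, -0.001, 0.23], [0.004, -0.2, -0.98, 1.139], [0.0, 0.0, 0.0, 1.0]] 50.22933209951508 281.1418158008205 202.04454749533082
jig 0.71 [324.5, 161.7, 76.1, 101.7]
carrier 0.62 [354.0, 201.3, 37.4, 50.4]
leaf 0.74 [338.2, 171.2, 17.7, 26.1]
```

```bash
python3 - <<'E'
import cv2
a=cv2.imread("pics/scene0.png");b=cv2.imread("pics/top0.png")
c=cv2.resize(a[150:250,290:430],None,fx=4,fy=4,interpolation=3)
d=cv2.resize(b[150:275,310:415],None,fx=4,fy=4,interpolation=3)
import numpy as np
cv2.imwrite("pics/c0.png",c);cv2.imwrite("pics/d0.png",d)
E
```

```text
(no output)
```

View pics/top0.png

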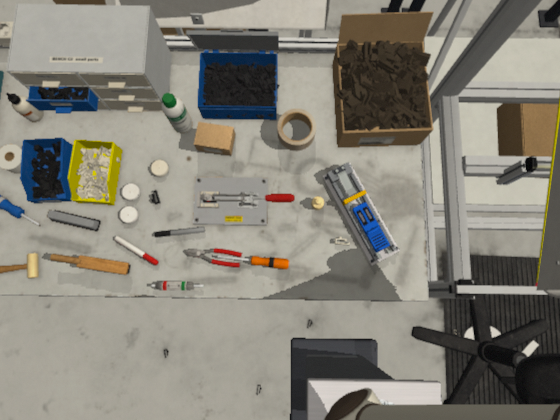

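View pics/scene0.png

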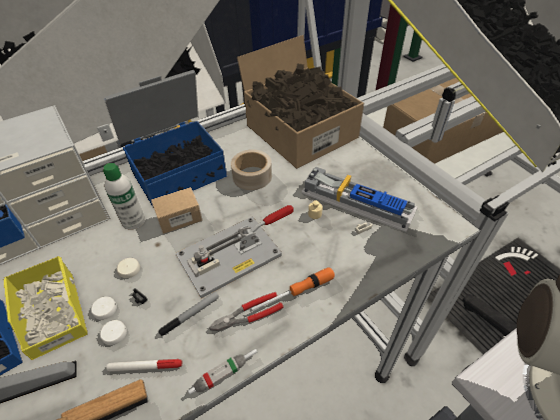

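```bash
sleep 1; ls pics
```

```text
c0.png
d0.png
scene0.png
top0.png
```

The top picture shows the jig running from (385,260), where the tail is, to (340,165), the end block. The gate is at about (355,197) and the carrier at about (372,227). The test weight is at (318,203) and the white clip at (341,240). In the scene picture the jig is at (360,195).

View pics/c0.png

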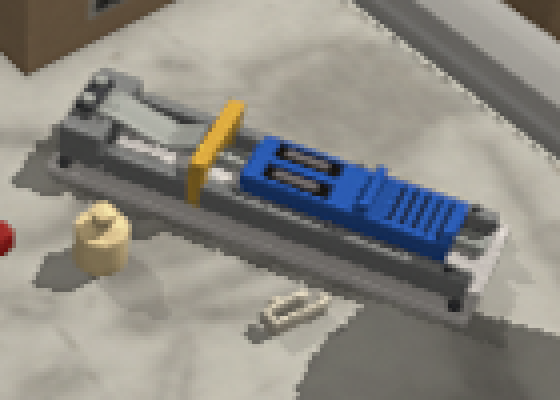

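View pics/d0.png

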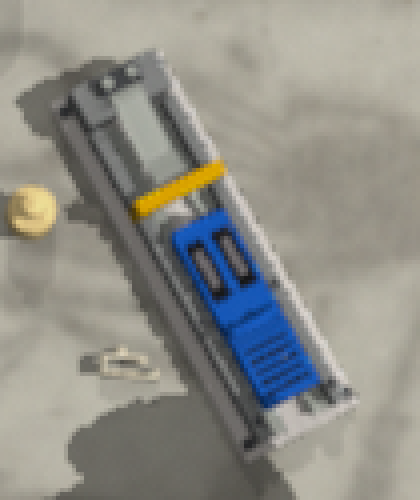

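```bash
cat > fit.py <<'E'
from h import *
from scipy.optimize import minimize
def box(x0,x1,y,z0,z1): return np.array([[a,b,c] for a in(x0,x1) for b in(-y,y) for c in(z0,z1)])/1000
def world(P,q): c,s=np.cos(q[2]),np.sin(q[2]); return np.c_[P[:,0]*c-P[:,1]*s+q[0],P[:,0]*s+P[:,1]*c+q[1],P[:,2]]
S=8
def render(p,boxes,q):
    m=np.zeros((420*S//2,560*S//2),np.uint8); m=np.zeros((100*S,150*S),np.uint8)
    for b in boxes:
        u=np.array([w2pix(p,X) for X in world(b,q)])
        u=((u-p["o"]+.5)*S*16-8).astype(np.int32)
        cv2.fillConvexPoly(m,cv2.convexHull(u),1,shift=4)
    return cv2.resize(m.astype(np.float32),(150,100),interpolation=cv2.INTER_AREA)
def models(gap,zc,home=False):
    n=-gap; t=zc+14
    car=[box(n-125,n,19.5,zc,t),box(n-76.5,n-70.5,18,t,t+7.5)]
    gate=[box(0,10,31,30.5,42)]
    jig=[box(-165,97,41,0,8),box(-150,97,31,8,25),box(66,97,31,8,40)]
    return gate,car,jig+gate+car
def seg(p):
    c=p["color"].astype(int); R,G,B=c[...,0],c[...,1],c[...,2]
    ye=(R>150)&(G>100)&(B<90); bl=(B>R+50)&(B>110)
    j=masks_of(p,"jig"); j=j[0]["pixels"] if j else None
    return ye,bl,j
def go(q0,zc,names=("scene","top")):
    D=[]
    for n in names:
        p=capture(n); g=w2pix(p,[*q0[:2],0.03]); p["o"]=np.round(g-[75,50])
        ye,bl,j=seg(p); x,y=p["o"].astype(int)
        D.append((p,[m[y:y+100,x:x+150].astype(np.float32) if m is not None else None for m in(ye,bl,j)]))
    def cost(v,ds):
        q=[v[0],v[1],v[2]]; M=models(v[3]*1000,zc); e=0
        for p,ms in ds:
            for k,m in enumerate(ms):
                if m is None: continue
                e+=np.abs(render(p,M[k],q)-m).sum()*(1,1,.3)[k]
        return e
    out=[]
    for nm,ds in (("both",D),)+tuple((d[0]["shot"],[d]) for d in D):
        v=np.array(q0)
        for it in range(3):
            d=[.01,.01,.08,.01] if it==0 else [.003,.003,.02,.004]
            sim=np.array([v]+[v+np.eye(4)[i]*d[i] for i in range(4)])
            v=minimize(cost,v,args=(ds,),method="Nelder-Mead",options=dict(initial_simplex=sim,maxfev=150)).x
        print(nm,np.round(v,4),"yaw",round(np.degrees(v[2]),2),"cost",round(cost(v,ds),1)); out.append(v)
    return D,out
E
python3 - <<'E'
from fit import *
p=capture("top"); a=pix2w(p,355,197,.036); b=pix2w(p,372,227,.035); print(a,b)
y=np.arctan2(*(a-b)[[1,0]])
D,o=go([a[0],a[1],y,.022],21)
g=o[0]
for p,ms in D:
    M=models(g[3]*1000,21)
    for k in range(3): 
        R=render(p,M[k],g[:3]); 
        for W in (R,ms[k]):
            yy,xx=np.nonzero(W>.5); print(k,len(xx),xx.mean().round(2),yy.mean().round(2),end=" | ")
    print()
for n in("test_weight","white_clip"):
    p=D[1][0]
    for m in masks_of(p,n)[:1]:
        x,y,w,h=m["box"]; print(n,pix2w(p,x+w/2,y+h/2,.015),m["confidence"])
E
```

```text
[0.59145265 0.04329656 0.036     ] [0.51598104 0.00210942 0.035     ]
both [0.5891 0.0421 0.4983 0.0164] yaw 28.55 cost 1382.0
4 [0.591  0.0415 0.5042 0.016 ] yaw 28.89 cost 830.0
5 [0.5882 0.0418 0.4956 0.0175] yaw 28.39 cost 511.8
0 120 74.38 48.43 | 0 80 73.9 47.35 | 1 925 108.57 62.74 | 1 485 110.07 61.5 | 2 3432 88.92 62.27 | 2 2284 82.72 62.6 | 
0 115 74.53 49.14 | 0 104 74.62 49.42 | 1 809 90.27 78.01 | 1 589 91.78 80.34 | 2 2941 77.56 59.63 | 2 2034 73.24 54.04 | 
test_weight [0.5740772  0.13273345 0.015     ] 0.53
white_clip [0.48072523 0.0774541  0.015     ] 0.39
```

```bash
python3 - <<'E'
s=open("fit.py").read()
s=s.replace("box(n-125,n,19.5,zc,t)","box(n-125,n,19.5,max(zc,25 if zc>18 else zc+8),t)")
s=s.replace("bl=(B>R+50)&(B>110)","bl=(B>R+35)&(B>70)")
s=s.replace("    return ye,bl,j","""    n,L,st,_=cv2.connectedComponentsWithStats(bl[int(p['o'][1]):int(p['o'][1])+100,int(p['o'][0]):int(p['o'][0])+150].astype(np.uint8))
    i=1+st[1:,4].argmax(); b=np.zeros_like(bl); b[int(p['o'][1]):int(p['o'][1])+100,int(p['o'][0]):int(p['o'][0])+150]=L==i
    bl=cv2.morphologyEx(b.astype(np.uint8),cv2.MORPH_CLOSE,np.ones((9,9)))>0
    if j is not None: j=cv2.morphologyEx((j|bl|ye).astype(np.uint8),cv2.MORPH_CLOSE,np.ones((5,5)))>0
    return ye,bl,j""")
open("fit.py","w").write(s)
E
cat > run1.py <<'E'
from fit import *
D,o=go([.5891,.042,.498,.018],21)
g=o[0]; vis=[]
for p,ms in D:
    M=models(g[3]*1000,21); x,y=p["o"].astype(int); im=p["color"][y:y+100,x:x+150,::-1].copy()
    im=cv2.resize(im,None,fx=4,fy=4,interpolation=3)
    for k in range(3): 
        R=render(p,M[k],g[:3]); 
        for W in (R,ms[k]):
            yy,xx=np.nonzero(W>.5); print(k,len(xx),xx.mean().round(2),yy.mean().round(2),end=" | ")
    for k in range(3):
        for W,c in((render(p,M[k],g[:3]),(0,0,255)),(ms[k],(0,255,0))):
            b=(cv2.resize(W,None,fx=4,fy=4)>.5).astype(np.uint8); cs,_=cv2.findContours(b,0,2); cv2.drawContours(im,cs,-1,c,1)
    vis.append(im)
    print()
cv2.imwrite("pics/fit.png",np.vstack(vis)[:800])
E
python3 run1.py; python3 -c "
import cv2;a=cv2.imread('pics/fit.png');cv2.imwrite('pics/fit2.png',cv2.resize(a,(450,600),interpolation=3))"
```

```text
both [0.5887 0.0428 0.4926 0.0161] yaw 28.22 cost 290.6
6 [0.5897 0.0439 0.4913 0.0168] yaw 28.15 cost 177.3
7 [0.588  0.0422 0.4932 0.0172] yaw 28.26 cost 82.1
0 123 73.21 47.62 | 0 80 72.9 46.35 | 1 860 107.53 61.49 | 1 882 107.17 61.63 | 2 3441 87.89 61.57 | 2 3231 88.95 61.91 | 
0 118 74.13 48.36 | 0 104 74.62 48.42 | 1 805 90.01 77.33 | 1 795 90.45 77.83 | 2 2967 77.44 59.19 | 2 2903 78.03 60.09 |
```

```bash
sleep 0.1
python3 - <<'E'
from h import *
a=cv2.imread("pics/scene0.png");b=cv2.imread("pics/top0.png")
cv2.imwrite("pics/e0.png",np.hstack([cv2.resize(a[20:320,400:560],None,fx=2,fy=2),cv2.resize(b[20:320,410:560],None,fx=2,fy=2)]))
ps,pt=capture("scene"),capture("top")
print("origin in top",w2pix(pt,[0,0,0]),"start",w2pix(pt,[.217,-.586,.24]),w2pix(ps,[.217,-.586,.24]))
def tri(us,ut):
    A=[];
    L=[(np.array(p["T"])[:3,3],pix2w(p,*u,0)) for p,u in((ps,us),(pt,ut))]
    M=np.zeros((3,3));v=np.zeros(3)
    for o,x in L:
        d=(x-o)/np.linalg.norm(x-o);P=np.eye(3)-np.outer(d,d);M+=P;v+=P@o
    X=np.linalg.solve(M,v); return X.round(3), w2pix(ps,X).round(1),w2pix(pt,X).round(1)
print(tri((492,207),(463,288)))
print("table edge right top",pix2w(pt,428,298,0))
E
```

```text
origin in top [375.32473536 448.18503031] start [705.86773833 371.68720665] [721.17267192  97.08759645]
(array([ 0.373, -0.232, -0.01 ]), array([492.8, 207.1]), array([462.6, 287.4]))
table edge right top [ 0.34511006 -0.14018626  0.        ]
```

View pics/e0.png

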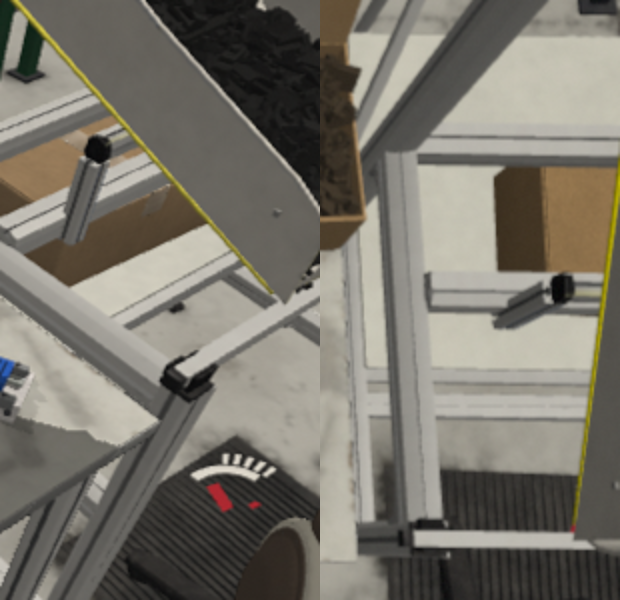

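```bash
python3 - <<'E'
from h import *
ps,pt=capture("scene"),capture("top")
def tri(us,ut):
    M=np.zeros((3,3));v=np.zeros(3)
    for p,u in((ps,us),(pt,ut)):
        o=np.array(p["T"])[:3,3];x=pix2w(p,*u,0)
        d=(x-o)/np.linalg.norm(x-o);P=np.eye(3)-np.outer(d,d);M+=P;v+=P@o
    X=np.linalg.solve(M,v); return X.round(3), w2pix(ps,X).round(1),w2pix(pt,X).round(1)
print(tri((537,167),(537,285)),tri((449,95),(531,164)))
E
```

```text
(array([ 0.384, -0.398,  0.027]), array([538.6, 167.2]), array([536.1, 283.8])) (array([ 0.67 , -0.377,  0.091]), array([449.4,  95. ]), array([530.7, 163.6]))
```

>>> {"method": "apply_moves", "body": {
  "steps": [
    [[0, 0, 0, -30, 0, 0, -0.139], [0, -46.8, 34.4, 0, 0, 0, 0], [0, -46.8, 34.4, 0, 0, 0, 0], [0, -46.8, 34.4, 0, 0, 0, 0], [0, -46.8, 34.4, 0, 0, 0, 0], [0, -46.8, 34.4, 0, 0, 0, 0], [0, -46.8, 34.4, 0, 0, 0, 0], [0, -46.8, 34.4, 0, 0, 0, 0], [0, -46.8, 34.4, 0, 0, 0, 0], [0, -46.8, 34.4, 0, 0, 0, 0], [0, -46.8, 34.4, 0, 0, 0, 0], [0, -46.8, 34.4, 0, 0, 0, 0]]
  ]
}}

```text
time_s: 2.75
tcp_pos: [0.4916, -0.0074, 0.27]
ee_rot: [[-0.881, -0.473, 0.001], [-0.473, 0.881, 0.0], [-0.001, -0.0, -1.0]]
wrist_force: [0.2, -0.9, -0.0]
gripper_width: 0.007
```

>>> {"method": "apply_moves", "body": {
  "steps": [
    [[0, 2, -1.6, 50, 0, 0, 0], [0, 0, 0, 50, 0, 0, 0], [0, 0, 0, 50, 0, 0, 0], [0, 0, 0, 50, 0, 0, 0], [0, 0, 0, 0, 0, 0, 0], [0, 0, 0, 0, 0, 0, 0]]
  ]
}}

```text
time_s: 3.5
tcp_pos: [0.4916, -0.0114, 0.0712]
ee_rot: [[-0.881, -0.474, 0.003], [-0.474, 0.881, 0.0], [-0.003, -0.001, -1.0]]
wrist_force: [0.5, -0.4, 0.0]
gripper_width: 0.007
```

```bash
python3 - <<'E'
from h import *
s=sense(); print(s["tcp_pos"],s["wrist_force"])
v=[]
for n in("scene","top"):
    p=capture(n); u=w2pix(p,[.55,.02,.04]).astype(int); v.append(cv2.resize(p["color"][u[1]-50:u[1]+50,u[0]-65:u[0]+65,::-1],None,fx=4,fy=4,interpolation=3)[:300 if n=='x' else 400])
cv2.imwrite("pics/f.png",cv2.resize(np.hstack(v),(800,308)))
E
```

```text
[ 0.49156743 -0.01142351  0.07118835] [ 0.45440255 -0.44888957  0.01194532]
```

View pics/f.png

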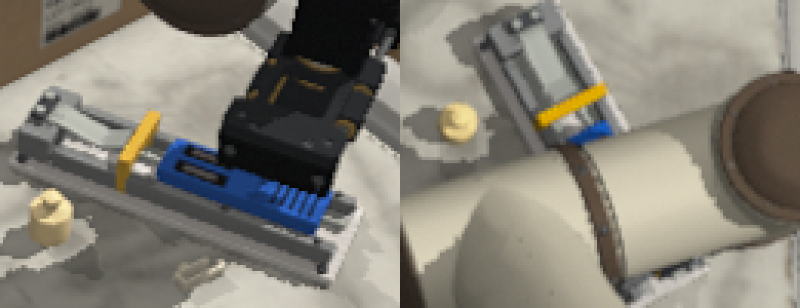

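>>> {"method": "apply_moves", "body": {
  "steps": [
    [[0, 0, 2, 8, 0, 0, 0], [0, 0, 0, 8, 0, 0, 0], [0, 0, 0, 6, 0, 0, 0], [0, 0, 0, 0, 0, 0, 0], [0, 0, 0, 0, 0, 0, 0]]
  ]
}}

```text
time_s: 4.22
tcp_pos: [0.4891, -0.0099, 0.0477]
ee_rot: [[-0.881, -0.473, -0.0], [-0.473, 0.881, -0.0], [0.0, -0.0, -1.0]]
wrist_force: [-1.6, 0.5, 4.1]
gripper_width: 0.007
```

>>> {"method": "apply_moves", "body": {
  "steps": [
    [[0, 0, 0, 2, 0, 0, 0], [0, 0, 0, 1.5, 0, 0, 0], [0, 0, 0, 0, 0, 0, 0], [0, 0, 0, 0, 0, 0, 0]]
  ]
}}

```text
time_s: 4.72
tcp_pos: [0.4898, -0.01, 0.0454]
ee_rot: [[-0.881, -0.474, 0.002], [-0.474, 0.881, -0.0], [-0.001, -0.001, -1.0]]
wrist_force: [-1.9, 0.2, 11.8]
gripper_width: 0.005
```

>>> {"method": "apply_moves", "body": {
  "steps": [
    [[0, -3, 0, 0.5, 0, 0, 0], [0, -3, 0, 0, 0, 0, 0], [0, -3, 0, 0, 0, 0, 0], [0, -4, 0, 0, 0, 0, 0], [0, -4, 0, 0, 0, 0, 0], [0, -4, 0, 0, 0, 0, 0], [0, 0, 0, 0, 0, 0, 0]]
  ]
}}

```text
time_s: 5.6
tcp_pos: [0.5091, -0.0, 0.0454]
ee_rot: [[-0.88, -0.474, 0.003], [-0.474, 0.88, -0.0], [-0.003, -0.002, -1.0]]
wrist_force: [-2.2, -0.3, 13.7]
gripper_width: 0.01
```

>>> {"method": "apply_moves", "body": {
  "steps": [
    [[0, -5, 0, 0, 0, 0, 0], [0, -5, 0, 0, 0, 0, 0], [0, -5, 0, 0, 0, 0, 0], [0, -5, 0, 0, 0, 0, 0], [0, -5, 0, 0, 0, 0, 0], [0, 0, 0, 0, 0, 0, 0]]
  ]
}}

```text
time_s: 6.35
tcp_pos: [0.5302, 0.0114, 0.0454]
ee_rot: [[-0.881, -0.474, 0.001], [-0.474, 0.881, -0.001], [-0.0, -0.001, -1.0]]
wrist_force: [-3.7, -1.8, 14.7]
gripper_width: 0.008
```

```bash
python3 - <<'E'
from h import *
p=capture("scene"); u=w2pix(p,[.57,.03,.04]).astype(int)
cv2.imwrite("pics/g.png",cv2.resize(p["color"][u[1]-50:u[1]+50,u[0]-70:u[0]+70,::-1],None,fx=5,fy=5,interpolation=3))
J=lambda x,y,z:w2pix(p,[.5885+.8813*x-.4726*y,.0428+.4726*x+.8813*y,z])
for x in(-.14,-.12,-.1,-.08): print(x,((J(x,.0195,.028)-u+[70,50])*5).round())
E
```

```text
-0.14 [581. 388.]
-0.12 [537. 373.]
-0.1 [494. 357.]
-0.08 [452. 342.]
```

View pics/g.png

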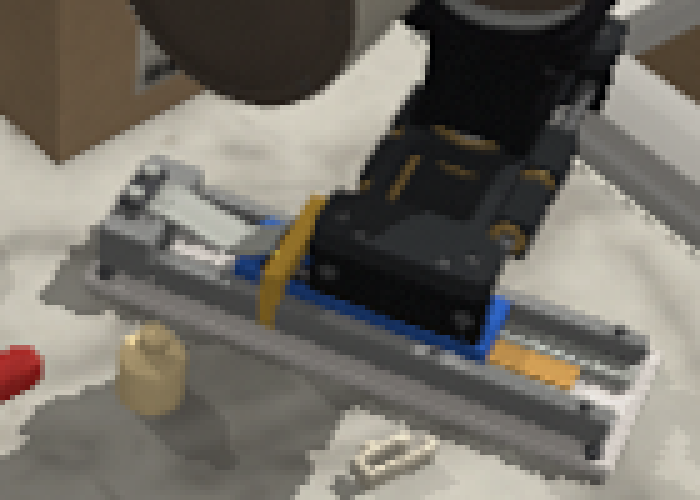

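The carrier lies flat under the gate with its nose at the leaf spring. Its tail is at pixel (487,355), so x is about -97 mm and the nose is at about +28 mm. I'll keep pushing.

>>> {"method": "apply_moves", "body": {
  "steps": [
    [[0, -5, 0, 0, 0, 0, 0], [0, -5, 0, 0, 0, 0, 0], [0, -5, 0, 0, 0, 0, 0], [0, -5, 0, 0, 0, 0, 0], [0, -4, 0, 0, 0, 0, 0], [0, -4, 0, 0, 0, 0, 0], [0, 0, 0, 0, 0, 0, 0]]
  ]
}}

```text
time_s: 7.28
tcp_pos: [0.5551, 0.0246, 0.0454]
ee_rot: [[-0.881, -0.474, 0.002], [-0.474, 0.881, -0.001], [-0.001, -0.001, -1.0]]
wrist_force: [-2.8, -1.2, 12.4]
gripper_width: 0.005
```

>>> {"method": "apply_moves", "body": {
  "steps": [
    [[0, -3, 0, 0, 0, 0, 0], [0, -3, 0, 0, 0, 0, 0], [0, 0, 0, 0, 0, 0, 0]]
  ]
}}

```text
time_s: 7.65
tcp_pos: [0.5599, 0.0273, 0.0454]
ee_rot: [[-0.881, -0.474, 0.001], [-0.474, 0.881, -0.001], [-0.0, -0.001, -1.0]]
wrist_force: [-3.9, -1.5, 13.5]
gripper_width: 0.004
```

>>> {"method": "apply_moves", "body": {
  "steps": [
    [[0, -3, 0, 0, 0, 0, 0], [0, -3, 0, 0, 0, 0, 0], [0, -2, 0, 0, 0, 0, 0], [0, 0, 0, 0, 0, 0, 0]]
  ]
}}

```text
time_s: 8.15
tcp_pos: [0.5667, 0.031, 0.0454]
ee_rot: [[-0.881, -0.474, 0.0], [-0.474, 0.881, -0.001], [0.0, -0.001, -1.0]]
wrist_force: [-4.0, -2.5, 13.5]
gripper_width: 0.007
```

```bash
python3 - <<'E'
from h import *
p=capture("scene"); u=w2pix(p,[.57,.03,.04]).astype(int)
cv2.imwrite("pics/i.png",cv2.resize(p["color"][u[1]-50:u[1]+50,u[0]-70:u[0]+70,::-1],None,fx=5,fy=5,interpolation=3))
J=lambda x,y,z:w2pix(p,[.5885+.8813*x-.4726*y,.0428+.4726*x+.8813*y,z])
for x in(-.08,-.07,-.059,.066): print(x,((J(x,.0195,.028)-u+[70,50])*5).round())
E
```

```text
-0.08 [452. 342.]
-0.07 [431. 335.]
-0.059 [408. 327.]
0.066 [161. 239.]
```

View pics/i.png

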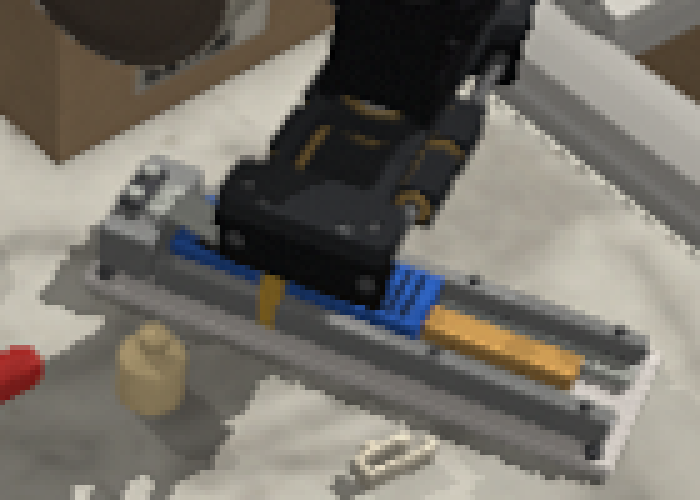

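The tail corner at pixel (422,335) puts the nose at about 60 mm. That agrees with the finger-on-rib estimate of 61 mm, so about 5 mm remains.

>>> {"method": "apply_moves", "body": {
  "steps": [
    [[0, -2, 0, 0, 0, 0, 0], [0, -2, 0, 0, 0, 0, 0], [0, 0, 0, 0, 0, 0, 0], [0, 0, 0, 0, 0, 0, 0]]
  ]
}}

```text
time_s: 8.7
tcp_pos: [0.57, 0.0327, 0.0454]
ee_rot: [[-0.881, -0.474, -0.0], [-0.474, 0.881, -0.001], [0.001, -0.001, -1.0]]
wrist_force: [-4.4, -1.4, 14.6]
gripper_width: 0.002
```

>>> {"method": "apply_moves", "body": {
  "steps": [
    [[0, -2, 0, 0, 0, 0, 0], [0, 0, 0, 0, 0, 0, 0], [0, 0, 0, 0, 0, 0, 0]]
  ]
}}

```text
time_s: 9.07
tcp_pos: [0.5701, 0.0328, 0.0454]
ee_rot: [[-0.881, -0.473, -0.004], [-0.473, 0.881, -0.003], [0.005, -0.0, -1.0]]
wrist_force: [-6.6, -3.7, 17.5]
gripper_width: 0.006
```

>>> {"method": "apply_moves", "body": {
  "steps": [
    [[0, -2, 0, 0, 0, 0, 0], [0, -1, 0, 0, 0, 0, 0], [0, 0, 0, 0, 0, 0, 0], [0, 0, 0, 0, 0, 0, 0]]
  ]
}}

```text
time_s: 9.57
tcp_pos: [0.5702, 0.0329, 0.0453]
ee_rot: [[-0.881, -0.473, -0.01], [-0.473, 0.881, -0.005], [0.011, 0.0, -1.0]]
wrist_force: [-12.2, -6.6, 22.4]
gripper_width: 0.006
```

The carrier is hard against the end block: the forward force rose to 14 N with no further motion. I'll ease the forward load and lift off.

>>> {"method": "apply_moves", "body": {
  "steps": [
    [[0, 3.5, 0, 0, 0, 0, 0], [0, 0, 0, -3, 0, 0, 0], [0, 0.5, 0, -3, 0, 0, 0], [0, 1, 0, -8, 0, 0, 0], [0, 0, 0, -30, 0, 0, 0], [0, 0, 0, -50, 0, 0, 0], [0, 40, 0, -40, 0, 0, 0], [0, 50, 0, 0, 0, 0, 0], [0, 50, 0, 0, 0, 0, 0], [0, 50, -20, 0, 0, 0, 0], [0, 50, -20, 0, 0, 0, 0], [0, 0, 0, 0, 0, 0, 0]]
  ]
}}

```text
time_s: 11.08
tcp_pos: [0.3763, -0.1166, 0.1783]
ee_rot: [[-0.883, -0.47, 0.002], [-0.47, 0.883, 0.0], [-0.002, -0.001, -1.0]]
wrist_force: [1.3, 0.3, -0.4]
gripper_width: 0.002
```

```bash
python3 - <<'E'
from h import *
print(sense()["wrist_force"])
v=[]
for n in("scene","top"):
    p=capture(n); u=w2pix(p,[.57,.03,.04]).astype(int); v.append(cv2.resize(p["color"][u[1]-48:u[1]+48,u[0]-60:u[0]+60,::-1],None,fx=5,fy=5,interpolation=3))
    J=lambda x,y,z:w2pix(p,[.5885+.8813*x-.4726*y,.0428+.4726*x+.8813*y,z])
    for x in(-.065,-.059,-.0105,.0,.066): print(n,x,((J(x,0,.028)-u+[60,48])*5*2/3).round())
cv2.imwrite("pics/k.png",cv2.resize(np.hstack(v),(800,320),interpolation=3))
E
```

```text
[ 1.31644098  0.25492655 -0.38228421]
scene -0.065 [257. 196.]
scene -0.059 [249. 193.]
scene -0.0105 [184. 171.]
scene 0.0 [170. 166.]
scene 0.066 [ 86. 136.]
top -0.065 [224. 214.]
top -0.059 [220. 207.]
top -0.0105 [189. 151.]
top 0.0 [182. 139.]
top 0.066 [140.  65.]
```

View pics/k.png

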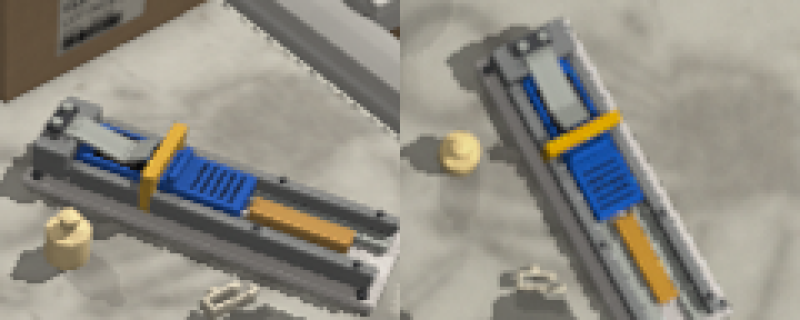

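The picture shows the carrier flat under the gate and leaf. Its tail at about (250,198) matches the predicted home position of (249,193). The brass bar stands up behind it with a small gap, and the weight and white clip have not moved.

```bash
python3 -c "
from station import r; print(r.finish_job())"
```

```text
the job is handed in; nothing more can be done
None
```

The carrier is home, and I handed the job in after about 11 s of the 32 s allowed; it reports no verdict.

**What I did:** I pressed the carrier flat onto the rails with the closed fingertips. Keeping it pressed at about 12–15 N (up to 22 N against the stop), I pushed it under the gate and leaf spring. At the end the forward force rose to about 14 N with no further motion. I then eased off, lifted straight up and moved the arm clear.

**Last checks:**
- **Carrier position:** it looks flat under the leaf spring. Its tail is at the predicted home position to within about 2 mm, and the fingers stopped within about 1 mm of where the rib should be.
- **Lifter bar:** it appears up behind the tail. I judged this from the picture and did not measure its height.
- **Other things on the bench:** the weight and white clip look undisturbed. I did not re-check the driver, cutters, marker, tape and gauge, but the arm stayed away from them.
- **Robot:** it is clear of everything, with about 1 N of residual wrist force.

Nothing failed. The two cameras disagreed by about 2 mm on the jig's position, which is within the stated calibration.

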